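Ready a newel cap and its ball finial for gluing

TASK

We are about to glue the newel cap. First gently lay the small upright glue bottle on its side in the wooden glue rest, nozzle over the steel drip pan, and let go of it. Then lift the oak cap, with its loose walnut ball in the dish, off the post, turn it about a quarter turn so that its walnut stripe stands above the stripe on the post, and finish still holding it level over the post, roughly 6 cm clear; keep the ball near the middle of the dish all the while without touching it, and leave the other tools alone.

Things in the scene. Friction and masses are not known exactly. Their poses are not given: they have to be found in the camera images.
- bottle: small white glue bottle standing upright: round body 40 mm in diameter, straight from the base to 72 mm, green band on the label, then a shoulder; red ribbed cap 21 mm in diameter from 86 to 100 mm, red cone nozzle to 131 mm. About 120 g, loose. Origin: centre of its base; +z runs from base to nozzle.
- bottle_mid (a point): point on the bottle's axis 40 mm above its base
- nozzle_tip (a point): point on the bottle's axis 130 mm above its base, the tip of the nozzle
- glue_rest: fixed plywood base 64 mm wide, 12 mm thick, x -60 to +105 mm; two V cheeks 10 mm thick, 41 mm wide (as wide as the bottle and 8 mm below its axis, so fingers pass on both sides) at x -29 and +21; steel drip pan at x +83, top 18 mm up. Origin: underside between the cheeks; +x points to the pan. The lying bottle's axis slopes 6 degrees down to +x
- rest_seat (a point): where bottle_mid belongs: on the lying bottle's axis, 46 mm above the table over the origin of glue_rest
- newel_head: fixed oak post, 50x50 mm, its top 100 mm above the table, on a plywood board 150x130x15 mm between two cleats (tops 45 mm up) with a dark wedge. Round socket 23 mm wide, 20 mm deep in its top. A walnut stripe 9 mm wide runs up the middle of its -x face (roughly towards the robot). Origin: centre of the board's underside; +z up
- post_top (a point): centre of the post's top face, 100 mm above the table, with the axes of newel_head
- cap: loose oak cap, 90 g: square slab 66x66x15 mm, upright sides (grip across two facing sides), resting on the post, round spigot (20 mm wide, 16 mm long) in the socket. On top a shallow dish 54 mm wide, 3.6 mm deep. Walnut stripe 9 mm wide in the middle of its -x side and the land above it. Origin: centre of the slab's underside; +z up
- dish (a point): centre of the dish floor, 11.4 mm above the slab's underside
- cap_stripe (a point): middle of the cap's striped side, 33 mm from the cap's axis towards -x, 7.5 mm above the slab's underside
- ball: loose walnut ball 30 mm in diameter, 13 g, lying in the middle of the dish; its top is 41 mm above the slab's underside. It rolls when the cap is jerked or tilted. Origin: its centre.
- pencil: loose bystander, to be left alone: red carpenter's pencil, 184 mm long, 8 mm high
- try_square: loose bystander, to be left alone: try square, 221x105x18 mm, lying flat

How it is judged:
By the outcome, as a careful person would: the job done as asked, in the order asked, and still so for the second after the job is handed in, while the arm keeps its last pose, push and grip.
It also fails if it takes over 58 s, if anything falls off the work surface, if the arm or the gripper's body presses on something with over 40 N, if the wrist force passes 120 N, or if a joint passes its speed limit or range.

ROBOT

A 6-joint arm with a two-finger parallel gripper is mounted at the origin on a cart in front of the work surface, level with it; the furniture and walls round the work are solid. World frame = base frame: x ahead of the robot, y to its left, z up, the work surface at z = 0. Lengths are in m, angles in rad, forces in N, time in s.
With the tool pointing down it reaches from about 0.35 to 0.975 m from the base axis. Payload 4.9 kg.
Tool frame: the origin (TCP) lies at the very end of the fingers, on their centre line; the grasp point (between the pads) lies 19 mm behind it; z points along the fingers, y is the line along which they close (so a half turn about z gives the same grasp; the last joint's range is limited). The gripper opens to 85 mm and grips with 20 to 120 N. Pads are 22 mm wide; open, the fingers measure 114 mm over their backs; the gripper's body (76 mm by 85 mm) begins 54 mm behind the grasp point. The pads swing forward as they close: fully open they stand 13 mm farther back than shut.
Start: joints at [1.195, 0.053, 1.613, -0, 1.476, -0.119], TCP at [0.159, 0.604, 0.231] pointing down, gripper open.
Joint ranges: [-3.01, 3.01], [-1.01, 2.22], [0.06, 2.58], [-1.02, 4.17], [0.09, 2.62], [-3.14, 3.14]. Speed limits (rad/s): [2.57, 2.57, 3.14, 3.14, 3.14, 3.14].

INTERFACE

Orientations are given as a unit quaternion [w, x, y, z].
In Python, from plant import * gives the robot as it stands.
- The arm moves only by the tool jog_arm, never from a script. Its argument "moves" is a list that holds one entry, the list of rows, each a list of 7 numbers: the finger opening in cm, from 0 to 8.54, then the shift along the tool's x, y, z in cm, then the turn, a rotation vector about the tool's x, y, z in rad. A call has 1 to 20 rows; each row shifts and turns the commanded pose from where the row before left it, along the tool's axes as they then stand; what a row does not reach is not made up. A row lasts 1/12 s, in which the tool goes at most 41.7 mm and 7.16 degrees, less where a joint would pass 70% of its speed; a pose out of reach is approached as far as the arm can. A call is refused whole if a number of a shift passes 4.17 or a number of a turn 0.125, either way. A call with a gripper value outside its range is refused whole. The fingers move at their own pace and stop on an object; the grip force is fixed at half the most. Time passes only in rows, so rows that do not move let the fingers close. It gives the time, the measured TCP pose, the force, the opening and the grip force at its end, in the units of the state.
- state(): the state, without advancing time (a new reading comes with each control period).
- grab_frame(name): name is "side" or "top" or "wrist"; returns a dict with "color" (480x640x3 uint8, blue, green, red), "depth" (480x640 float32, m along the optical axis (not along the pixel's ray), 0 where there is no reading), "fx", "fy", "cx", "cy" (pixels), "R" (3x3) and "t" (3): a world point X has camera coordinates R X + t. Camera axes: x right, y down, z forward; pixel columns grow to the right and rows downward; lengths in m; the calibration is good to about 2 mm. A picture is of the moment at which its call begins.
- job_done(): hands the job in; it is judged then, once.
Trained networks look in a picture, given as the dict that the camera call returned (one of the last four; its "shot" number tells which), for a name from the list of things; names that differ only in an ending like _2 or _b are one class to them, and where a whole thing is asked for, a point or a joint stands for the part that bears it (a point fixed in the world has none). Each returns a list of dicts, best first, with "p" (0 to 1); they miss things now and then, are a little off and sometimes report something else, mostly with a low value. They report only what shows in the picture. A call takes as long as a camera call.
- recognise(name, picture): "rect" ([centre column, centre row, width, height] in pixels, round what is visible of it).
- regions_of(name, picture): "pixels" (480x640 bool, what is visible of it) and "rect" ([centre column, centre row, width, height] in pixels, round what is visible of it).
The state is a dict: "time": time; "joint_pos": joint angles; "joint_vel": joint speeds; "joint_efforts": joint torques, N m; "tool_pos": TCP position; "tool_rot": TCP orientation; "contact_force": force on the tool from outside, world axes, zero at the start; "ft_torque": the same for the moment, N m; "gripper_width": opening from 0.0 (shut) to 1.0 (fully open); "grasp_force": force on a finger pad.
Only numpy, scipy, OpenCV 4.12 (cv2) and the standard library are available. Lean on these libraries where they do the work, as an engineer would, in place of code of your own. Each camera call takes 0.05 s, during which the arm holds its last target. There are 200 camera calls.

## Working session

There is one attempt and no reset: what is moved stays moved. The work goes in short steps, Python scripts to look and compute and a tool call to move; the robot and the scene stay as the last step left them, time stands still between calls to the robot, and variables do not carry over. Pictures are saved under pics/ and viewed, at most 10 in all, crops included, and the job is handed in when it is done.

Besides the shell and the picture viewer there is one more tool, called after ">>>" as name(argument=value, ...), one argument or row to a line, values as JSON. jog_arm: Moves the arm, as the interface text tells. Its arguments: {"type":"object","properties":{"moves":{"type":"array"}},"required":["moves"]}

```bash
mkdir -p pics; cat > h.py <<'E'
from plant import *
import numpy as np, cv2
from scipy.spatial.transform import Rotation as Ro
def world(f, m):
    v,u=np.nonzero(m & (f["depth"]>0)); d=f["depth"][v,u]
    c=np.stack([(u-f["cx"])/f["fx"]*d,(v-f["cy"])/f["fy"]*d,d],1)
    return (c-np.array(f["t"]))@np.array(f["R"])
def tool():
    s=state(); q=np.array(s["tool_rot"]); return np.array(s["tool_pos"]), Ro.from_quat(q[[1,2,3,0]]), s
E
python3 - <<'E'
from h import *
p,R,s=tool(); print(s); print(R.as_matrix().round(3))
for n in ["top","side"]:
    f=grab_frame(n); cv2.imwrite(f"pics/{n}0.png",f["color"]); print(n,np.array(f["R"]).round(3).tolist(),np.array(f["t"]).round(3),f["fx"])
    for k in ["bottle","glue_rest","newel_head","cap","ball","pencil","try_square"]:
        r=regions_of(k,f)
        for o in r[:2]:
            w=world(f,o["pixels"]); 
            if len(w): print(k,round(o["p"],2),[int(x) for x in o["rect"]],np.median(w,0).round(3),np.percentile(w,3,0).round(3),np.percentile(w,97,0).round(3))
E
```

```text
{'time': 0.0, 'joint_pos': array([ 1.19497677e+00,  5.33601589e-02,  1.61429051e+00,  5.87633266e-06,
        1.47598121e+00, -1.19009021e-01]), 'joint_vel': array([ 0.00036872, -0.00021896,  0.00019559,  0.00014016,  0.00065647,
       -0.00080609]), 'joint_efforts': array([-2.06482531e-03, -3.93702543e+01, -3.70161581e+01, -4.49162344e-04,
        7.34435191e-03,  1.28414032e-05]), 'tool_pos': array([0.15852381, 0.60392498, 0.23006305]), 'tool_rot': array([-2.52536299e-04,  1.28052915e-01,  9.91766813e-01, -9.87847173e-04]), 'contact_force': array([ 0.24032368, -0.18656445,  0.04790201]), 'ft_torque': array([-0.01230784, -0.02206431,  0.0017322 ]), 'grasp_force': 0.0, 'gripper_width': 0.9965586025253078}
[[-0.967  0.254 -0.001]
 [ 0.254  0.967 -0.002]
 [ 0.    -0.002 -1.   ]]
top [[-0.015, -1.0, 0.028], [-0.992, 0.011, -0.128], [0.127, -0.029, -0.991]] [0.014 0.581 1.328] 561.4264737246751
bottle 0.55 [156, 275, 25, 18] [0.48  0.378 0.078] [ 0.462  0.367 -0.001] [0.501 0.4   0.121]
glue_rest 0.74 [242, 280, 37, 69] [0.467 0.188 0.013] [0.393 0.151 0.007] [0.542 0.226 0.032]
newel_h
[... 584 characters left out ...]
 0.39  0.11 ]
glue_rest 0.65 [265, 249, 72, 42] [0.464 0.178 0.011] [0.392 0.141 0.   ] [0.547 0.222 0.031]
newel_head 0.94 [353, 344, 90, 60] [ 0.504 -0.195  0.028] [ 0.454 -0.235  0.001] [ 0.595 -0.117  0.079]
newel_head 0.36 [247, 189, 20, 40] [0.483 0.371 0.051] [ 0.467  0.362 -0.001] [0.517 0.414 0.106]
cap 0.79 [357, 307, 45, 36] [ 0.518 -0.18   0.113] [ 0.495 -0.202  0.103] [ 0.559 -0.138  0.116]
ball 0.68 [356, 299, 13, 14] [ 0.523 -0.175  0.133] [ 0.514 -0.183  0.119] [ 0.537 -0.165  0.141]
pencil 0.67 [353, 248, 30, 40] [0.662 0.095 0.007] [0.653 0.02  0.001] [0.671 0.185 0.01 ]
try_square 0.65 [370, 435, 129, 61] [ 0.428 -0.372  0.006] [ 0.367 -0.392 -0.   ] [ 0.578 -0.299  0.017]
```

```bash
python3 - <<'E'
import cv2
a=cv2.imread("pics/top0.png")[180:340,130:530]; b=cv2.imread("pics/side0.png")[160:460,190:510]
a=cv2.resize(a,(800,320),interpolation=cv2.INTER_CUBIC)
cv2.imwrite("pics/t1.png",a)
cv2.imwrite("pics/s1.png",cv2.resize(b,(640,600),interpolation=cv2.INTER_CUBIC))
E
```

```text
(no output)
```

View pics/t1.png

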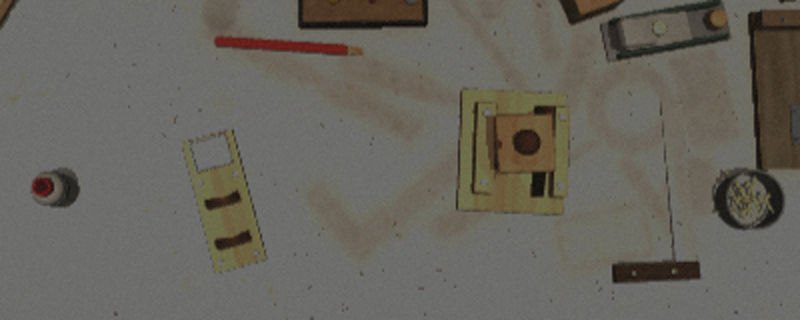

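View pics/s1.png

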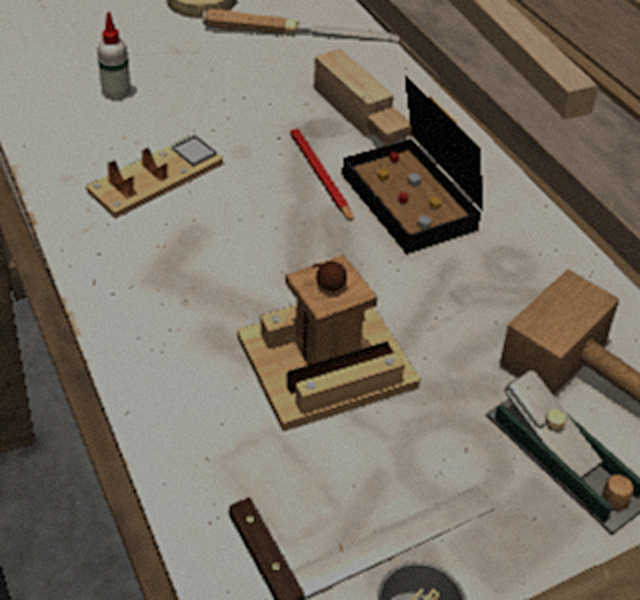

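Top view: bottle at crop (45,187), upright. The rest runs up the image, pan end at (210,152), yawed about 15° to the left. The cap's stripe is on its left (+y) side at (498,143), and the ball is at (525,143). The side view confirms the post's stripe faces the robot. I'll move to look closer with the wrist camera.

>>> jog_arm(
  moves=[
    [[8.54,-2.4,-1.75,-0.7,0,0,0.05],[8.54,-2.3,-1.9,-0.7,0,0,0.05],[8.54,-2.2,-2.0,-0.7,0,0,0.05],[8.54,-2.1,-2.1,-0.7,0,0,0.05],[8.54,-2.0,-2.2,-0.7,0,0,0.05],[8.54,-1.9,-2.3,-0.7,0,0,0.05],[8.54,-1.8,-2.4,-0.7,0,0,0.05],[8.54,-1.7,-2.5,-0.7,0,0,0.05],[8.54,-1.6,-2.6,-0.7,0,0,0.05],[8.54,-1.5,-2.7,-0.7,0,0,0.05],[8.54,-1.4,-2.7,-0.7,0,0,0.05],[8.54,-1.2,-2.7,-0.7,0,0,0.05],[8.54,0,0,0,0,0,0.05],[8.54,0,0,0,0,0,0],[8.54,0,0,0,0,0,0]],
  ],
)

```text
time: 2.05
tool_pos: [0.2055, 0.2671, 0.3155]
tool_rot: [0.0, 0.438, 0.899, 0.001]
contact_force: [0.0, 0.7, -0.3]
gripper_width: 1.0
grasp_force: 0.0
```

```bash
python3 - <<'E'
from h import *
p,R,s=tool(); print(s["time"],p.round(4),s["joint_pos"].round(3)); print(R.as_matrix().round(3))
f=grab_frame("wrist"); cv2.imwrite("pics/w1.png",f["color"])
print("cam",(-np.array(f["R"]).T@np.array(f["t"])).round(3),np.array(f["R"]).round(2).tolist(),f["fx"])
for k in ["bottle","glue_rest","cap","newel_head","ball"]:
    for o in regions_of(k,f)[:2]:
        w=world(f,o["pixels"])
        if len(w): print(k,round(o["p"],2),[int(x) for x in o["rect"]],np.median(w,0).round(3),np.percentile(w,3,0).round(3),np.percentile(w,97,0).round(3))
E
```

```text
2.05 [0.2055 0.2671 0.3155] [ 0.693 -0.74   2.087  0.     1.794  0.028]
[[-0.617  0.787  0.001]
 [ 0.787  0.617  0.001]
 [ 0.     0.001 -1.   ]]
cam [0.162 0.32  0.458] [[0.79, 0.62, 0.0], [0.59, -0.76, 0.27], [0.17, -0.21, -0.96]] 335.7123570285146
bottle 0.91 [564, 262, 83, 54] [0.473 0.383 0.072] [0.465 0.366 0.004] [0.491 0.402 0.121]
glue_rest 0.86 [407, 331, 65, 59] [0.421 0.174 0.013] [0.388 0.144 0.007] [0.48  0.205 0.035]
ball 0.65 [411, 334, 66, 62] [0.421 0.175 0.013] [0.388 0.145 0.007] [0.482 0.205 0.036]
```

View pics/w1.png

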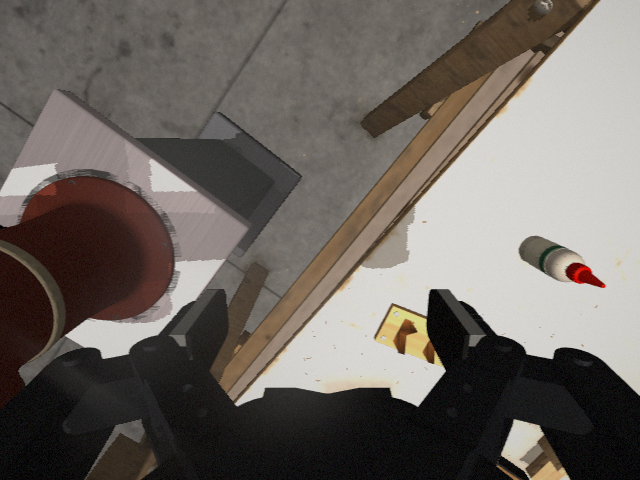

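The wrist view shows the bottle at (562,262) and the rest partly hidden behind the right finger at (405,333). I'll move over them, adding a small tilt to see which way joint 4 goes.

>>> jog_arm(
  moves=[
    [[8.54,-1.75,2.2,0.1,0,0,0],[8.54,-1.75,2.2,0.1,0,0,0],[8.54,-1.75,2.2,0.1,0,0,0],[8.54,-1.75,2.2,0.1,0,0,0],[8.54,-1.75,2.2,0.1,0,0,0],[8.54,-1.75,2.2,0.1,0,0,0],[8.54,-1.75,2.2,0.1,0,0,0],[8.54,-1.75,2.2,0.1,0,0,0],[8.54,-1.75,2.2,0.1,0,0,0],[8.54,0,0,0,0,0.1,0],[8.54,0,0,0,0,0.1,0],[8.54,0,0,0,0,0,0],[8.54,0,0,0,0,0,0]],
  ],
)

```text
time: 3.43
tool_pos: [0.459, 0.2645, 0.3051]
tool_rot: [-0.09, 0.437, 0.894, 0.043]
contact_force: [-0.5, 0.0, 0.3]
gripper_width: 0.998
grasp_force: 0.0
```

```bash
python3 - <<'E'
from h import *
p,R,s=tool(); print(s["time"],p.round(4),s["joint_pos"].round(3)); print(R.as_matrix().round(3))
f=grab_frame("wrist"); cv2.imwrite("pics/w2.png",f["color"])
print("cam",(-np.array(f["R"]).T@np.array(f["t"])).round(3))
for k in ["bottle","glue_rest","cap","newel_head"]:
    for o in regions_of(k,f)[:1]:
        w=world(f,o["pixels"]); np.save(f"w2_{k}.npy",w)
        if len(w): print(k,round(o["p"],2),[int(x) for x in o["rect"]],np.median(w,0).round(3),np.percentile(w,3,0).round(3),np.percentile(w,97,0).round(3))
        if k=="bottle":
            from scipy.optimize import least_squares
            b=w[(w[:,2]>.01)&(w[:,2]<.07)]
            q=least_squares(lambda c:np.hypot(b[:,0]-c[0],b[:,1]-c[1])-.02,b.mean(0)[:2],loss="soft_l1",f_scale=.001); print("bottle axis",q.x,np.abs(q.fun).mean())
            b=w[w[:,2]>.088]; print("cap/nozzle mean",b.mean(0),len(b),w[:,2].max())
        if k=="glue_rest":
            b=w[(w[:,2]<.024)&(w[:,2]>.006)]; rc=cv2.minAreaRect((b[:,:2]*1000).astype(np.float32)); print(rc)
            c=w[w[:,2]>.022]; print("cheeks",cv2.minAreaRect((c[:,:2]*1000).astype(np.float32)),c[:,2].max())
            b=w[(w[:,2]>.0155)&(w[:,2]<.0215)]; print("pan-ish",np.median(b,0),len(b))
E
```

```text
3.4333 [0.459  0.2645 0.3051] [ 0.284 -0.181  1.723  0.185  1.674 -0.366]
[[-0.603  0.789 -0.123]
 [ 0.773  0.615  0.155]
 [ 0.198 -0.002 -0.98 ]]
cam [0.434 0.295 0.459]
bottle 0.95 [406, 177, 42, 38] [0.481 0.377 0.081] [0.466 0.365 0.011] [0.501 0.398 0.124]
bottle axis [0.48507031 0.38487088] 0.0001972789739791256
cap/nozzle mean [0.48346912 0.3819265  0.10648257] 380 0.13141708245303887
glue_rest 0.91 [297, 286, 129, 85] [0.469 0.189 0.013] [0.395 0.149 0.01 ] [0.545 0.228 0.032]
((470.45587158203125, 187.2859344482422), (165.08358764648438, 64.42805480957031), 14.716885566711426)
cheeks ((445.7718505859375, 180.72523498535156), (60.97722625732422, 41.5394401550293), 14.833765983581543) 0.0417690427422273
pan-ish [0.51509355 0.19246914 0.01819975] 289
newel_head 0.5 [143, 469, 25, 21] [ 0.456 -0.147  0.015] [ 0.451 -0.17   0.005] [ 0.464 -0.128  0.017]
```

View pics/w2.png

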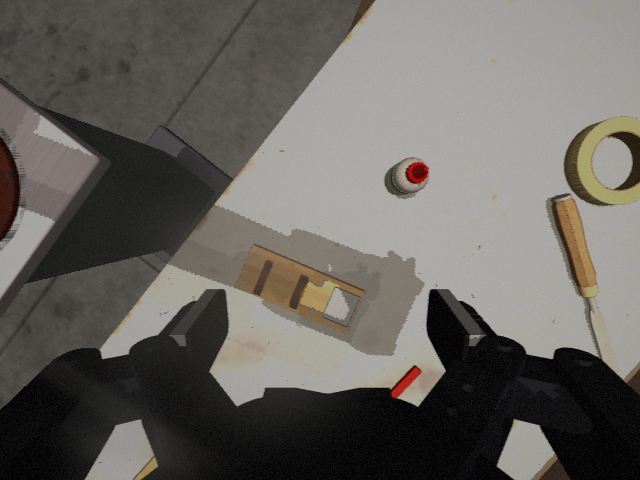

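The wrist view shows the bottle at (408,177), and the rest at (300,285) with its pan to the right at (340,303). Joint 4 rises with +ry, so a side approach works, with the tool pointing left. I'll write a row planner.

```bash
cat >> h.py <<'E'
def rot_z_y(d_deg, pitch_deg):
    """tool z: heading d, pitched down; tool y horizontal, tool x 'up/forward' side"""
    a,b=np.radians([d_deg,pitch_deg]); h=np.array([np.cos(a),np.sin(a),0])
    z=np.cos(b)*h-np.sin(b)*np.array([0,0,1.]); x=np.sin(b)*h+np.cos(b)*np.array([0,0,1.])
    return Ro.from_matrix(np.stack([x,np.cross(z,x),z],1))
def plan(p,R,pt,Rt,n,w,ease=False):
    """rows from pose to pose, returns end pose"""
    p0=p.copy();R0=R; rv=(R0.inv()*Rt).as_rotvec()
    for i in range(1,n+1):
        s=i/n; s=(3*s*s-2*s**3) if ease else s
        tp=p0+(pt-p0)*s; tr=R0*Ro.from_rotvec(rv*s)
        d=np.round(R.inv().apply(tp-p)*100,2); r=np.round((R.inv()*tr).as_rotvec(),3)
        print("["+", ".join(f"{v:g}" for v in [w,*d,*r])+"],",end=" ")
        p=p+R.apply(d/100); R=R*Ro.from_rotvec(r)
    print(); return p,R
E
python3 - <<'E'
from h import *
p,R,s=tool(); Rt=rot_z_y(105,20); z=Rt.as_matrix()[:,2]; print(Rt.as_matrix().round(3))
G=np.array([.485,.385,.050])
p,R=plan(p,R,np.array([.508,.301,.20]),Rt,12,8.54)
p,R=plan(p,R,G+z*(.017-.11),Rt,6,8.54)
p,R=plan(p,R,G+z*.017,Rt,8,8.54)
E
```

```text
[[-0.089  0.966 -0.243]
 [ 0.33   0.259  0.908]
 [ 0.94   0.    -0.342]]
[8.54, -0.2, 0.51, 0.87, -0.023, 0.084, 0.027], [8.54, -0.26, 0.49, 0.85, -0.023, 0.084, 0.026], [8.54, -0.32, 0.49, 0.85, -0.023, 0.084, 0.027], [8.54, -0.38, 0.47, 0.82, -0.023, 0.084, 0.027], [8.54, -0.44, 0.47, 0.81, -0.022, 0.084, 0.026], [8.54, -0.48, 0.46, 0.77, -0.023, 0.084, 0.027], [8.54, -0.54, 0.46, 0.74, -0.023, 0.084, 0.027], [8.54, -0.59, 0.45, 0.71, -0.023, 0.084, 0.026], [8.54, -0.63, 0.46, 0.66, -0.023, 0.084, 0.027], [8.54, -0.68, 0.46, 0.62, -0.023, 0.084, 0.027], [8.54, -0.71, 0.46, 0.57, -0.023, 0.084, 0.026], [8.54, -0.75, 0.47, 0.52, -0.023, 0.084, 0.027], 
[8.54, -1.85, -0.01, 0.67, 0, 0, 0], [8.54, -1.86, -0.01, 0.67, 0, 0, 0], [8.54, -1.85, -0.01, 0.67, 0, 0, 0], [8.54, -1.85, -0, 0.67, 0, 0, 0], [8.54, -1.85, -0.01, 0.67, 0, 0, 0], [8.54, -1.86, -0.01, 0.67, 0, 0, 0], 
[8.54, 0, -0, 1.37, 0, 0, 0], [8.54, 0, -0, 1.38, 0, 0, 0], [8.54, 0, -0, 1.37, 0, 0, 0], [8.54, 0, -0, 1.38, 0, 0, 0], [8.54, 0, -0, 1.37, 0, 0, 0], [8.54, 0, -0, 1.38, 0, 0, 0], [8.54, 0, -0, 1.37, 0, 0, 0], [8.54, 0, -0.01, 1.38, 0, 0, 0],
```

>>> jog_arm(
  moves=[
    [[8.54,-0.2,0.51,0.87,-0.023,0.084,0.027],[8.54,-0.26,0.49,0.85,-0.023,0.084,0.026],[8.54,-0.32,0.49,0.85,-0.023,0.084,0.027],[8.54,-0.38,0.47,0.82,-0.023,0.084,0.027],[8.54,-0.44,0.47,0.81,-0.022,0.084,0.026],[8.54,-0.48,0.46,0.77,-0.023,0.084,0.027],[8.54,-0.54,0.46,0.74,-0.023,0.084,0.027],[8.54,-0.59,0.45,0.71,-0.023,0.084,0.026],[8.54,-0.63,0.46,0.66,-0.023,0.084,0.027],[8.54,-0.68,0.46,0.62,-0.023,0.084,0.027],[8.54,-0.71,0.46,0.57,-0.023,0.084,0.026],[8.54,-0.75,0.47,0.52,-0.023,0.084,0.027],[8.54,0,0,0,0,0,0],[8.54,0,0,0,0,0,0]],
  ],
)

```text
time: 4.85
tool_pos: [0.5074, 0.3005, 0.1983]
tool_rot: [-0.456, 0.5, 0.649, 0.348]
contact_force: [0.4, -0.5, 0.4]
gripper_width: 1.0
grasp_force: 0.0
```

```bash
python3 - <<'E'
from h import *
p,R,s=tool(); print(s["time"],p.round(4),s["joint_pos"].round(3)); print(R.as_matrix().round(3))
f=grab_frame("side"); cv2.imwrite("pics/s2.png",cv2.resize(f["color"][100:400,130:530],(800,600)))
E
```

```text
4.85 [0.5074 0.3005 0.1983] [-0.048  0.175  1.871  1.118  1.67  -0.549]
[[-0.085  0.966 -0.244]
 [ 0.332  0.258  0.907]
 [ 0.94  -0.004 -0.342]]
```

View pics/s2.png

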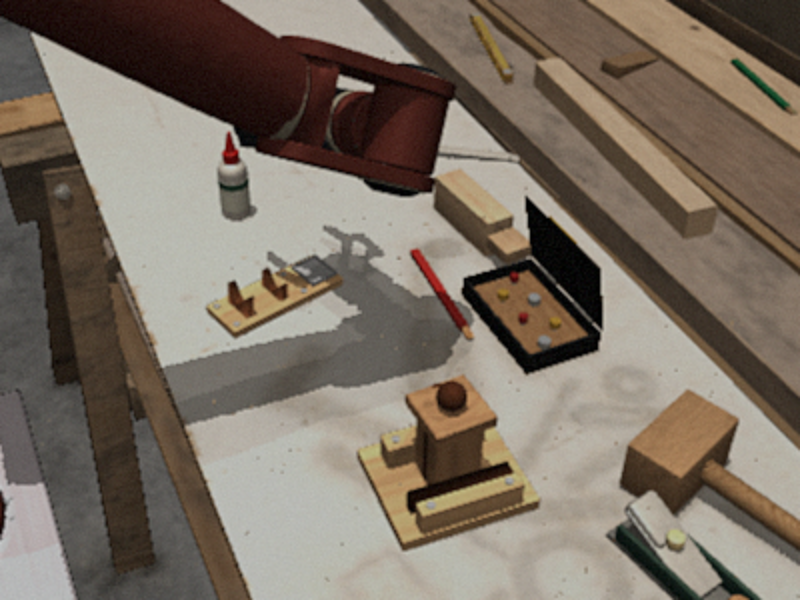

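Side view: arm fork at (370,120), bottle upright and clear at (233,185), rest at (275,293). Before going lower I'll check how far the fork hangs down.

```bash
python3 - <<'E'
from h import *
for n in ["side","top"]:
    f=grab_frame(n); w=world(f,np.ones((480,640),bool))
    m=(w[:,0]>.35)&(w[:,0]<.75)&(w[:,1]>-.05)&(w[:,1]<.36)&(w[:,2]>.06)&(w[:,2]<.45); w=w[m]
    for y0 in np.arange(-.05,.35,.04):
        c=w[(w[:,1]>=y0)&(w[:,1]<y0+.04)]
        if len(c)>20: print(n,round(y0,2),len(c),np.percentile(c[:,2],[1,50,99]).round(3),np.percentile(c[:,0],[1,99]).round(3))
E
```

```text
side -0.05 187 [0.257 0.28  0.309] [0.481 0.579]
side -0.01 4943 [0.256 0.364 0.447] [0.353 0.608]
side 0.03 1638 [0.269 0.375 0.446] [0.374 0.623]
side 0.07 472 [0.249 0.294 0.407] [0.464 0.566]
side 0.11 164 [0.239 0.294 0.307] [0.52  0.572]
side 0.19 72 [0.212 0.223 0.234] [0.453 0.466]
top -0.05 24 [0.264 0.279 0.29 ] [0.521 0.571]
top -0.01 1882 [0.276 0.323 0.449] [0.369 0.596]
top 0.03 2503 [0.33  0.395 0.449] [0.411 0.63 ]
top 0.07 2351 [0.32  0.381 0.448] [0.379 0.626]
top 0.11 707 [0.256 0.298 0.378] [0.495 0.588]
top 0.15 842 [0.234 0.283 0.296] [0.468 0.579]
top 0.19 1088 [0.215 0.247 0.283] [0.453 0.596]
top 0.23 575 [0.209 0.234 0.249] [0.455 0.595]
top 0.27 130 [0.203 0.22  0.23 ] [0.461 0.572]
```

```bash
python3 - <<'E'
from h import *
p,R,s=tool(); Rt=rot_z_y(105,20); z=Rt.as_matrix()[:,2]
G=np.array([.485,.385,.051])
p,R=plan(p,R,G+z*(.017-.11),Rt,7,8.54)
p,R=plan(p,R,G+z*.017,Rt,9,8.54)
E
```

```text
[8.54, -1.59, -0.03, 0.59, 0, 0, 0], [8.54, -1.6, -0.02, 0.58, 0, 0, 0.001], [8.54, -1.59, -0.03, 0.59, 0.001, 0.001, 0], [8.54, -1.6, -0.02, 0.59, -0, -0, 0.001], [8.54, -1.59, -0.03, 0.58, 0, 0, 0], [8.54, -1.6, -0.02, 0.59, 0, 0, 0.001], [8.54, -1.59, -0.02, 0.59, 0, 0.001, 0], 
[8.54, -0, -0, 1.22, 0, -0, 0], [8.54, -0, -0, 1.22, 0, -0, 0], [8.54, -0, -0, 1.23, 0, -0, 0], [8.54, -0, -0, 1.22, 0, -0, 0], [8.54, -0, -0, 1.22, 0, -0, 0], [8.54, -0, -0.01, 1.22, 0, -0, 0], [8.54, -0, 0, 1.22, 0, -0, 0], [8.54, -0, 0, 1.22, 0, -0, 0], [8.54, -0, 0, 1.23, 0, -0, 0],
```

>>> jog_arm(
  moves=[
    [[8.54,-1.6,-0.02,0.59,0,0,0],[8.54,-1.6,-0.02,0.59,0,0,0],[8.54,-1.6,-0.02,0.59,0,0,0],[8.54,-1.6,-0.02,0.59,0,0,0],[8.54,-1.6,-0.02,0.59,0,0,0.003],[8.54,-1.6,-0.02,0.59,0,0,0],[8.54,-1.56,-0.02,0.59,0,0,0],[8.54,0,0,1.22,0,0,0],[8.54,0,0,1.22,0,0,0],[8.54,0,0,1.22,0,0,0],[8.54,0,0,1.22,0,0,0],[8.54,0,0,1.22,0,0,0],[8.54,0,0,1.22,0,0,0],[8.54,0,0,1.22,0,0,0],[8.54,0,0,1.22,0,0,0],[8.54,0,0,1.22,0,0,0],[8.54,0,0,0,0,0,0],[8.54,0,0,0,0,0,0]],
  ],
)

```text
time: 6.5
tool_pos: [0.4796, 0.4008, 0.0427]
tool_rot: [-0.456, 0.5, 0.649, 0.348]
contact_force: [-0.3, 0.1, 1.3]
gripper_width: 1.0
grasp_force: 0.0
```

```bash
python3 - <<'E'
from h import *
p,R,s=tool(); print(s["time"],p.round(4),s["joint_pos"].round(3),s["contact_force"]); print(R.as_matrix().round(3))
f=grab_frame("wrist"); cv2.imwrite("pics/w3.png",f["color"])
for o in regions_of("bottle",f)[:1]:
    w=world(f,o["pixels"]); print(o["p"],o["rect"],np.percentile(w,[3,50,97],axis=0).round(3))
    from scipy.optimize import least_squares
    b=w[(w[:,2]>.01)&(w[:,2]<.07)]
    q=least_squares(lambda c:np.hypot(b[:,0]-c[0],b[:,1]-c[1])-.02,b.mean(0)[:2]+[0,.01],loss="soft_l1",f_scale=.001); print("axis",q.x,len(b))
    print("in tool frame", R.inv().apply(np.r_[q.x,.05]-p))
E
```

```text
6.5 [0.4796 0.4008 0.0427] [ 0.131  0.439  1.882  1.227  1.427 -0.744] [-0.29982309  0.06998639  1.31655802]
[[-0.084  0.966 -0.243]
 [ 0.331  0.257  0.908]
 [ 0.94  -0.004 -0.341]]
0.9 [331.5, 249.8, 107.0, 284.6] [[0.47  0.365 0.025]
 [0.487 0.373 0.079]
 [0.503 0.386 0.124]]
axis [0.48485002 0.38482411] 7212
in tool frame [ 0.00109801  0.00097305 -0.01827611]
```

View pics/w3.png

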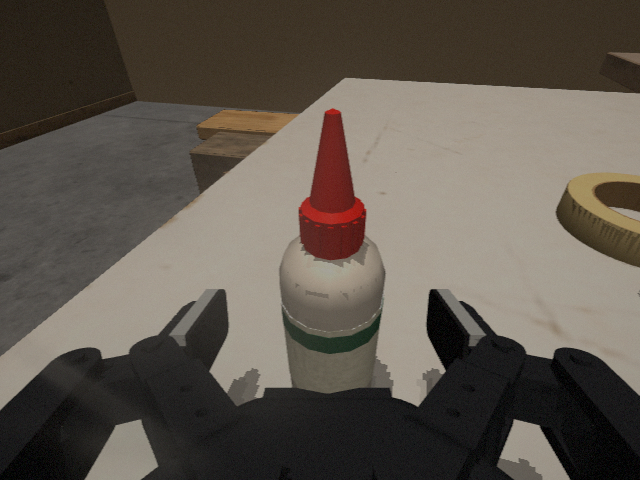

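The bottle at (332,290) stands centred between the pads, so I'll close.

>>> jog_arm(
  moves=[
    [[7,0,0.1,0,0,0,0],[5.5,0,0,0,0,0,0],[4.5,0,0,0,0,0,0],[3.5,0,0,0,0,0,0],[3,0,0,0,0,0,0],[3,0,0,0,0,0,0],[3,0,0,0,0,0,0],[3,0,0,0,0,0,0],[3,0,0,0,0,0,0],[3,0,0,0,0,0,0]],
  ],
)

```text
time: 7.43
tool_pos: [0.4816, 0.4005, 0.0435]
tool_rot: [-0.455, 0.5, 0.648, 0.349]
contact_force: [0.6, -1.9, 1.5]
gripper_width: 0.449
grasp_force: 60.2
```

```bash
python3 - <<'E'
from h import *
p,R,s=tool(); print(s["time"],p.round(4),s["joint_pos"].round(3),s["contact_force"],s["grasp_force"],s["gripper_width"]*85.4)
# bottle frame in tool: axis
B=np.array([.485,.385,0]); a=np.array([0,0,1.])
bt=R.inv().apply(B-p); at=R.inv().apply(a); np.savez("grip.npz",bt=bt,at=at); print(bt,at)
# final: rest seat
yaw=np.radians(14.8); dx=np.array([np.cos(yaw),np.sin(yaw),0]); sl=np.radians(6)
axis=np.cos(sl)*dx-np.sin(sl)*np.array([0,0,1.]); mid=np.array([.449,.1816,.046])
ny=np.array([np.sin(yaw),-np.cos(yaw),0]) # horizontal normal
# choose tool rot: pitch 20+96=116, heading yaw
Rt=rot_z_y(14.8,116); print(Rt.apply(at).round(3),axis.round(3))
pt=mid-.040*axis-Rt.apply(bt); print("tcp final",pt.round(4)); print(Rt.as_matrix().round(3))
np.savez("seat.npz",pt=pt,Rt=Rt.as_quat())
# stages: lift; lay+yaw at height
P1=p+[0,-.02,.13]
p,R=plan(p,R,P1,R,7,3)
P2=pt+[0,0,.16]; n=19
p,R=plan(p,R,P2,Rt,n,3)
E
```

```text
7.4333 [0.4816 0.4005 0.0435] [ 0.13   0.44   1.879  1.228  1.427 -0.743] [ 0.61949451 -1.91074023  1.47327548] 60.162028670310974 38.31339226931863
[-4.62572159e-02 -5.22082152e-04 -5.82825205e-05] [ 0.9399632  -0.00288945 -0.34126359]
[ 0.961  0.257 -0.105] [ 0.962  0.254 -0.105]
tcp final [0.4508 0.1815 0.0299]
[[ 0.869  0.255 -0.424]
 [ 0.23  -0.967 -0.112]
 [-0.438  0.    -0.899]]
[3, 1.65, -0.08, -0.89, 0, 0, 0], [3, 1.65, -0.08, -0.9, 0, 0, 0], [3, 1.65, -0.08, -0.89, 0, 0, 0], [3, 1.65, -0.07, -0.89, 0, 0, 0], [3, 1.66, -0.08, -0.9, 0, 0, 0], [3, 1.65, -0.08, -0.89, 0, 0, 0], [3, 1.65, -0.08, -0.89, 0, 0, 0], 
[3, -0.25, -0.42, -0.94, -0.034, -0.068, 0.084], [3, -0.35, -0.37, -0.94, -0.034, -0.067, 0.085], [3, -0.44, -0.3, -0.92, -0.035, -0.068, 0.084], [3, -0.52, -0.23, -0.89, -0.034, -0.067, 0.085], [3, -0.6, -0.15, -0.87, -0.034, -0.068, 0.084], [3, -0.67, -0.07, -0.82, -0.035, -0.067, 0.084], [3, -0.72, 0.01, -0.78, -0.034, -0.068, 0.085], [3, -0.77, 0.11, -0.73, -0.034, -0.068, 0.084], [3, -0.8, 0.19, -0.67, -0.034, -0.067, 0.084], [3, -0.83, 0.29, -0.61, -0.035, -0.068, 0.085], [3, -0.83, 0.37, -0.54, -0.034, -0.067, 0.084], [3, -0.84, 0.47, -0.46, -0.034, -0.068, 0.084], [3, -0.82, 0.55, -0.4, -0.035, -0.068, 0.085], [3, -0.79, 0.62, -0.32, -0.034, -0.067, 0.084], [3, -0.76, 0.71, -0.24, -0.034, -0.068, 0.085], [3, -0.71, 0.77, -0.17, -0.034, -0.067, 0.084], [3, -0.65, 0.84, -0.09, -0.035, -0.068, 0.084], [3, -0.59, 0.89, -0.03, -0.034, -0.068, 0.085], [3, -0.5, 0.93, 0.05, -0.034, -0.067, 0.084],
```

>>> jog_arm(
  moves=[
    [[3,0.9,-0.05,-0.4,0,0,0],[3,1.65,-0.08,-0.89,0,0,0],[3,1.65,-0.08,-0.89,0,0,0],[3,1.65,-0.08,-0.89,0,0,0],[3,1.65,-0.08,-0.89,0,0,0],[3,1.65,-0.08,-0.89,0,0,0],[3,1.65,-0.08,-0.89,0,0,0],[3,0.8,-0.02,-0.4,0,0,0]],
  ],
)

```text
time: 8.1
tool_pos: [0.4812, 0.3816, 0.1755]
tool_rot: [-0.455, 0.5, 0.649, 0.349]
contact_force: [0.5, -0.0, -1.4]
gripper_width: 0.446
grasp_force: 60.3
```

>>> jog_arm(
  moves=[
    [[3,-0.25,-0.42,-0.94,-0.034,-0.068,0.084],[3,-0.35,-0.37,-0.94,-0.034,-0.067,0.085],[3,-0.44,-0.3,-0.92,-0.035,-0.068,0.084],[3,-0.52,-0.23,-0.89,-0.034,-0.067,0.085],[3,-0.6,-0.15,-0.87,-0.034,-0.068,0.084],[3,-0.67,-0.07,-0.82,-0.035,-0.067,0.084],[3,-0.72,0.01,-0.78,-0.034,-0.068,0.085],[3,-0.77,0.11,-0.73,-0.034,-0.068,0.084],[3,-0.8,0.19,-0.67,-0.034,-0.067,0.084],[3,-0.83,0.29,-0.61,-0.035,-0.068,0.085],[3,-0.83,0.37,-0.54,-0.034,-0.067,0.084],[3,-0.84,0.47,-0.46,-0.034,-0.068,0.084],[3,-0.82,0.55,-0.4,-0.035,-0.068,0.085],[3,-0.79,0.62,-0.32,-0.034,-0.067,0.084],[3,-0.76,0.71,-0.24,-0.034,-0.068,0.085],[3,-0.71,0.77,-0.17,-0.034,-0.067,0.084],[3,-0.65,0.84,-0.09,-0.035,-0.068,0.084],[3,-0.59,0.89,-0.03,-0.034,-0.068,0.085],[3,-0.5,0.93,0.05,-0.034,-0.067,0.084],[3,0,0,0,0,0,0]],
  ],
)

```text
time: 9.77
tool_pos: [0.4501, 0.1825, 0.188]
tool_rot: [0.03, 0.966, 0.125, -0.225]
contact_force: [-0.4, 0.4, -2.3]
gripper_width: 0.446
grasp_force: 60.3
```

```bash
python3 - <<'E'
from h import *
p,R,s=tool(); print(s["time"],p.round(4),s["joint_pos"].round(3),s["contact_force"],s["grasp_force"],s["gripper_width"]*85.4); print(R.as_matrix().round(3))
g=np.load("grip.npz"); base=p+R.apply(g["bt"]); ax=R.apply(g["at"]); print("expected mid",base+.04*ax,"axis",ax)
f=grab_frame("wrist"); fs=grab_frame("side"); cv2.imwrite("pics/w4.png",f["color"])
for F in (f,fs):
  for o in regions_of("bottle",F)[:1]:
    w=world(F,o["pixels"]); w=w[np.linalg.norm(w-base-.06*ax,axis=1)<.1]; print(o["p"],o["rect"],len(w))
    t=(w-base)@ax; print("extent",np.percentile(t,[1,99]).round(3))
    red=w[t>.09]; 
    from scipy.optimize import least_squares
    b=w[(t>.005)&(t<.068)]
    def res(q):
        a=ax+np.r_[q[2],q[3],0]@np.stack([np.cross(ax,[0,0,1]),np.cross(ax,np.cross(ax,[0,0,1])),ax]); a/=np.linalg.norm(a)
        c=base+.04*ax+q[0]*np.cross(ax,[0,0,1])+q[1]*np.cross(ax,np.cross(ax,[0,0,1]))
        return np.linalg.norm(np.cross(b-c,a),axis=1)-.02
    q=least_squares(res,[0,0,0,0],loss="soft_l1",f_scale=.001); print("lat,down offset, tilt lat,down",q.x.round(4),len(b))
  for o in regions_of("glue_rest",F)[:1]:
    w=world(F,o["pixels"]); print(o["p"],cv2.minAreaRect((w[w[:,2]<.024][:,:2]*1000).astype(np.float32)))
E
```

```text
9.7667 [0.4501 0.1825 0.188 ] [ 0.238  0.068  1.72  -0.011  1.812  1.551] [-0.3972061   0.38299473 -2.25347522] 60.29774218797684 38.11333751685364
[[ 0.867  0.255 -0.427]
 [ 0.228 -0.967 -0.114]
 [-0.442  0.002 -0.897]]
expected mid [0.44826902 0.18273489 0.20414755] axis [ 0.96041386  0.25609077 -0.10964826]
0.84 [328.4, 253.2, 100.9, 281.3] 19128
extent [0.018 0.127]
lat,down offset, tilt lat,down [0.0015 0.0012 0.0001 0.0043] 7161
0.96 ((461.78009033203125, 184.53504943847656), (158.68328857421875, 67.38011169433594), 14.540724754333496)
0.76 ((473.75726318359375, 192.986328125), (176.7736053466797, 88.28961944580078), 11.699453353881836)
```

View pics/w4.png

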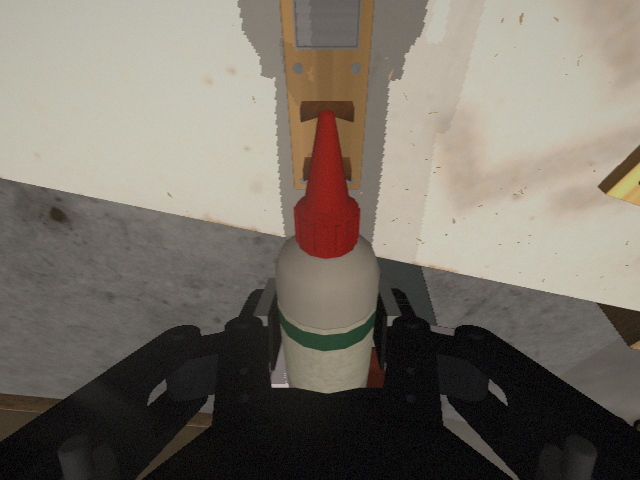

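The bottle lies over the rest, nozzle at (325,115) and pan at (328,22), and lines up laterally within about 0.5 mm. I'll lower it.

>>> jog_arm(
  moves=[
    [[3,0.62,0,1.256,0,0,0],[3,0.62,0,1.256,0,0,0],[3,0.62,0,1.256,0,0,0],[3,0.62,0,1.256,0,0,0],[3,0.62,0,1.256,0,0,0],[3,0.62,0,1.256,0,0,0],[3,0.62,0,1.256,0,0,0],[3,0.62,0,1.256,0,0,0],[3,0.62,0,1.256,0,0,0],[3,0.53,0,1.08,0,0,0],[3,0.13,0,0.27,0,0,0],[3,0.09,0,0.18,0,0,0],[3,0.09,0,0.18,0,0,0],[3,0.09,0,0.18,0,0,0],[3,0,0,0,0,0,0],[3,0,0,0,0,0,0]],
  ],
)

```text
time: 11.4
tool_pos: [0.4514, 0.183, 0.043]
tool_rot: [0.029, 0.966, 0.126, -0.223]
contact_force: [-0.8, 0.5, -1.2]
gripper_width: 0.45
grasp_force: 60.3
```

```bash
cat > b.py <<'E'
from h import *
from scipy.optimize import least_squares
p,R,s=tool(); print(s["time"],p.round(4),s["joint_pos"].round(3),s["contact_force"].round(2),s["ft_torque"].round(3),s["grasp_force"])
g=np.load("grip.npz"); base=p+R.apply(g["bt"]); ax=R.apply(g["at"])
for F in (grab_frame("side"),grab_frame("wrist")):
  for o in regions_of("bottle",F)[:1]:
    w=world(F,o["pixels"]); w=w[np.linalg.norm(w-base-.06*ax,axis=1)<.1]; t=(w-base)@ax; b=w[(t>.005)&(t<.068)]
    L=np.cross(ax,[0,0,1]); D=np.cross(ax,L)
    def m(q): a=ax+q[2]*L+q[3]*D; return base+.04*ax+q[0]*L+q[1]*D, a/np.linalg.norm(a)
    q=least_squares(lambda q:np.linalg.norm(np.cross(b-m(q)[0],m(q)[1]),axis=1)-.02,[0,0,0,0],loss="soft_l1",f_scale=.001)
    c,a=m(q.x); print(len(b),"mid",c.round(4),"axis",a.round(3),"slope",np.degrees(np.arcsin(-a[2])).round(2),"yaw",np.degrees(np.arctan2(a[1],a[0])).round(2),"ext",np.percentile(t,[1,99]).round(3))
E
python3 b.py
```

```text
11.4 [0.4514 0.183  0.043 ] [ 0.238  0.239  1.794 -0.009  1.561  1.552] [-0.83  0.51 -1.17] [ 0.067 -0.312 -0.018] 60.309413373470306
282 mid [0.4498 0.1809 0.0566] axis [ 0.966  0.239 -0.094] slope 5.42 yaw 13.87 ext [-0.001  0.078]
7075 mid [0.4498 0.1817 0.058 ] axis [ 0.96   0.257 -0.108] slope 6.22 yaw 14.99 ext [0.019 0.127]
```

>>> jog_arm(
  moves=[
    [[3,0.11,0,0.225,0,0,0],[3,0.11,0,0.225,0,0,0],[3,0.11,0,0.225,0,0,0],[3,0.066,0,0.135,0,0,0],[3,0.045,0,0.09,0,0,0],[3,0.045,0,0.09,0,0,0],[3,0,0,0,0,0,0],[3,0,0,0,0,0,0]],
  ],
)

```text
time: 12.27
tool_pos: [0.451, 0.1828, 0.0315]
tool_rot: [0.029, 0.966, 0.126, -0.223]
contact_force: [-0.9, -0.4, -1.3]
gripper_width: 0.448
grasp_force: 60.4
```

>>> jog_arm(
  moves=[
    [[3,0.022,0,0.045,0,0,0],[3,0,0,0,0,0,0],[3,0.022,0,0.045,0,0,0],[3,0,0,0,0,0,0]],
  ],
)

```text
time: 12.6
tool_pos: [0.4511, 0.1828, 0.0313]
tool_rot: [0.029, 0.966, 0.126, -0.223]
contact_force: [-1.9, -1.1, 4.4]
gripper_width: 0.45
grasp_force: 60.8
```

Contact at about 5 N. I'll release gradually, then look.

>>> jog_arm(
  moves=[
    [[4.0,0,0,0,0,0,0],[4.3,0,0,0,0,0,0],[4.7,0,0,0,0,0,0],[5.2,0,0,0,0,0,0],[6,0,0,0,0,0,0],[7,0,0,0,0,0,0],[7.5,0,0,0,0,0,0],[7.5,0,0,0,0,0,0]],
  ],
)

```text
time: 13.27
tool_pos: [0.451, 0.1829, 0.0304]
tool_rot: [0.029, 0.966, 0.126, -0.223]
contact_force: [-0.0, -0.3, -1.0]
gripper_width: 0.877
grasp_force: 0.0
```

```bash
python3 b.py
```

```text
13.2667 [0.451  0.1829 0.0304] [ 0.238  0.258  1.797 -0.009  1.54   1.552] [-0.05 -0.33 -1.  ] [ 0.049 -0.218  0.036] 0.0
335 mid [0.4495 0.1807 0.045 ] axis [ 0.964  0.243 -0.11 ] slope 6.34 yaw 14.13 ext [-0.     0.073]
7061 mid [0.4495 0.1815 0.0464] axis [ 0.96   0.256 -0.11 ] slope 6.34 yaw 14.92 ext [0.02  0.127]
```

Seated and released: mid at (0.4495, 0.1815, 0.046), slope 6.3°. I'll retract and go look at the cap.

```bash
python3 - <<'E'
from h import *
p,R,s=tool(); z=R.as_matrix()[:,2]
p,R=plan(p,R,p-.15*z,R,7,8.54)
Rt=rot_z_y(0,90)
p,R=plan(p,R,np.array([.45,-.165,.27]),Rt,13,8.54)
E
```

```text
[8.54, 0, 0, -2.14, 0, 0, 0], [8.54, 0, -0, -2.15, 0, 0, 0], [8.54, 0, -0, -2.14, 0, 0, 0], [8.54, -0, -0, -2.14, 0, 0, 0], [8.54, 0, -0, -2.14, 0, 0, 0], [8.54, 0, 0, -2.15, 0, 0, 0], [8.54, -0, 0, -2.14, 0, 0, 0], 
[8.54, -1.43, 2.59, -0.2, 0.005, 0.035, 0.02], [8.54, -1.37, 2.61, -0.26, 0.004, 0.034, 0.019], [8.54, -1.31, 2.63, -0.32, 0.005, 0.035, 0.02], [8.54, -1.24, 2.66, -0.37, 0.004, 0.035, 0.019], [8.54, -1.18, 2.69, -0.43, 0.005, 0.035, 0.02], [8.54, -1.12, 2.7, -0.48, 0.004, 0.034, 0.019], [8.54, -1.04, 2.72, -0.53, 0.005, 0.035, 0.02], [8.54, -0.96, 2.74, -0.57, 0.004, 0.035, 0.019], [8.54, -0.9, 2.75, -0.63, 0.005, 0.035, 0.02], [8.54, -0.82, 2.77, -0.66, 0.004, 0.034, 0.019], [8.54, -0.74, 2.78, -0.7, 0.005, 0.035, 0.02], [8.54, -0.66, 2.79, -0.74, 0.004, 0.035, 0.02], [8.54, -0.57, 2.8, -0.78, 0.005, 0.035, 0.019],
```

>>> jog_arm(
  moves=[
    [[7.5,0,0,-1,0,0,0],[7.5,0,0,-2,0,0,0],[7.5,0,0,-2,0,0,0],[7.5,0,0,-2.5,0,0,0],[8.54,0,0,-2.5,0,0,0],[8.54,0,0,-2.5,0,0,0],[8.54,0,0,-2.5,0,0,0]],
  ],
)

```text
time: 14.05
tool_pos: [0.5153, 0.1999, 0.1672]
tool_rot: [0.029, 0.966, 0.126, -0.223]
contact_force: [0.1, -0.1, -0.0]
gripper_width: 0.995
grasp_force: 0.0
```

>>> jog_arm(
  moves=[
    [[8.54,-1.43,2.59,-0.2,0.005,0.035,0.02],[8.54,-1.37,2.61,-0.26,0.004,0.034,0.019],[8.54,-1.31,2.63,-0.32,0.005,0.035,0.02],[8.54,-1.24,2.66,-0.37,0.004,0.035,0.019],[8.54,-1.18,2.69,-0.43,0.005,0.035,0.02],[8.54,-1.12,2.7,-0.48,0.004,0.034,0.019],[8.54,-1.04,2.72,-0.53,0.005,0.035,0.02],[8.54,-0.96,2.74,-0.57,0.004,0.035,0.019],[8.54,-0.9,2.75,-0.63,0.005,0.035,0.02],[8.54,-0.82,2.77,-0.66,0.004,0.034,0.019],[8.54,-0.74,2.78,-0.7,0.005,0.035,0.02],[8.54,-0.66,2.79,-0.74,0.004,0.035,0.02],[8.54,-0.57,2.8,-0.78,0.005,0.035,0.019],[8.54,0,0,0,0,0,0],[8.54,0,0,0,0,0,0]],
  ],
)

```text
time: 15.3
tool_pos: [0.4498, -0.1664, 0.2716]
tool_rot: [0.0, 1.0, -0.002, 0.001]
contact_force: [-0.4, 0.7, 0.2]
gripper_width: 1.0
grasp_force: 0.0
```

```bash
cat > c.py <<'E'
from h import *
def look(name,zs=.100):
    f=grab_frame(name); out={}
    for k in ["cap","ball","newel_head"]:
        for o in regions_of(k,f)[:1]:
            w=world(f,o["pixels"]); out[k]=w
            if k=="cap":
                t=w[np.abs(w[:,2]-(zs+.0145))<.004]; print(name,k,round(o["p"],2),"rect",cv2.minAreaRect((t[:,:2]*1000).astype(np.float32)),"ztop",np.median(t[:,2]).round(4),len(t))
            if k=="newel_head":
                t=w[np.abs(w[:,2]-.015)<.004]; print(name,k,round(o["p"],2),"board",cv2.minAreaRect((t[:,:2]*1000).astype(np.float32)),len(t))
            if k=="ball":
                from scipy.optimize import least_squares
                q=least_squares(lambda c:np.linalg.norm(w-c,axis=1)-.015,w.mean(0)-[0,0,.01],loss="soft_l1",f_scale=.001); print(name,k,round(o["p"],2),q.x.round(4),len(w))
    return f,out
E
python3 - <<'E'
from c import *
p,R,s=tool(); print(s["time"],p.round(4),s["joint_pos"].round(3)); print(R.as_matrix().round(3))
f,o=look("wrist"); cv2.imwrite("pics/w5.png",f["color"]); f2,_=look("top"); look("side")
r=recognise("cap_stripe",f); print([(x["p"],x["rect"]) for x in r])
E
```

```text
15.3 [ 0.4498 -0.1664  0.2716] [-5.100e-01 -3.280e-01  1.891e+00  1.000e-03  1.577e+00  1.064e+00]
[[ 1.    -0.003  0.002]
 [-0.003 -1.    -0.001]
 [ 0.002  0.001 -1.   ]]
wrist cap 0.87 rect ((526.179931640625, -168.37171936035156), (66.15217590332031, 65.90666961669922), 1.608738899230957) ztop 0.1148 5103
wrist ball 0.76 [ 0.5262 -0.1687  0.1266] 1007
wrist newel_head 0.82 board ((526.232666015625, -168.85057067871094), (129.94248962402344, 150.40443420410156), 86.2790298461914) 5864
top cap 0.55 rect ((524.3449096679688, -165.58750915527344), (65.1312026977539, 66.8460693359375), 89.96371459960938) ztop 0.1144 446
top ball 0.47 [ 0.525  -0.1662  0.1263] 112
top newel_head 0.73 board ((523.9632568359375, -165.63632202148438), (129.34251403808594, 149.73519897460938), 86.55137634277344) 795
side cap 0.81 rect ((526.2542114257812, -170.61904907226562), (65.20823669433594, 67.55690002441406), 1.9623721837997437) ztop 0.1133 593
side ball 0.73 [ 0.5283 -0.1682  0.1255] 146
side newel_head 0.79 board ((527.6738891601562, -169.58053588867188), (131.9669952392578, 150.92662048339844), 86.13312530517578) 1221
[(0.6, [326.6, 132.1, 78.6, 82.3])]
```

View pics/w5.png

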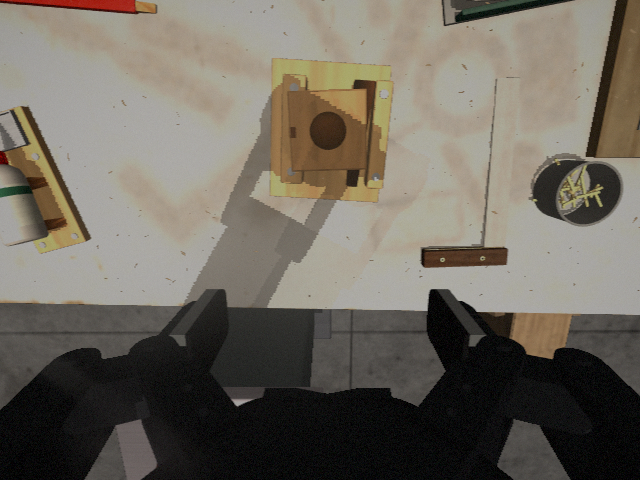

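Wrist view: cap at (328,130) with its stripe on the left (+y) side at (293,132), ball centred. The board's yaw is -3.7° and the cap's is -88.4°, so the turn is about +84.7°. The bottle rests in its cradle at (20,200). I'll move over the cap.

```bash
python3 - <<'E'
from h import *
p,R,s=tool()
p,R=plan(p,R,np.array([.526,-.168,.165]),rot_z_y(1.6,90),7,8.54)
E
```

```text
[8.54, 1.08, 0.05, 1.5, -0, -0, -0.004], [8.54, 1.09, 0.05, 1.5, -0, -0, -0.004], [8.54, 1.08, 0.05, 1.5, -0, -0, -0.004], [8.54, 1.08, 0.06, 1.5, -0, -0, -0.004], [8.54, 1.09, 0.06, 1.5, -0, -0, -0.004], [8.54, 1.08, 0.07, 1.5, -0, -0, -0.003], [8.54, 1.08, 0.07, 1.5, -0, -0, -0.004],
```

>>> jog_arm(
  moves=[
    [[8.54,1.08,0.05,1.5,0,0,-0.004],[8.54,1.09,0.05,1.5,0,0,-0.004],[8.54,1.08,0.05,1.5,0,0,-0.004],[8.54,1.08,0.06,1.5,0,0,-0.004],[8.54,1.09,0.06,1.5,0,0,-0.004],[8.54,1.08,0.07,1.5,0,0,-0.003],[8.54,1.08,0.07,1.5,0,0,-0.004],[8.54,0,0,0,0,0,0],[8.54,0,0,0,0,0,0],[8.54,0,0,0,0,0,0]],
  ],
)

```text
time: 16.78
tool_pos: [0.526, -0.1684, 0.1658]
tool_rot: [0.0, 1.0, 0.014, 0.0]
contact_force: [-0.2, -0.2, -0.6]
gripper_width: 1.0
grasp_force: 0.0
```

```bash
python3 - <<'E'
from c import *
p,R,s=tool(); print(s["time"],p.round(4),s["joint_pos"].round(3)); print(R.as_matrix().round(4))
f,o=look("wrist"); cv2.imwrite("pics/w6.png",f["color"])
t=o["cap"]; t=t[np.abs(t[:,2]-.1148)<.003]; c=cv2.minAreaRect((t[:,:2]*1000).astype(np.float32))
print("cap in tool", R.inv().apply(np.r_[np.array(c[0])/1000,.1075]-p))
E
```

```text
16.7833 [ 0.526  -0.1684  0.1658] [-0.445 -0.072  1.848  0.     1.365  1.099]
[[ 9.996e-01  2.700e-02  9.000e-04]
 [ 2.700e-02 -9.996e-01 -1.000e-04]
 [ 9.000e-04  1.000e-04 -1.000e+00]]
wrist cap 0.87 rect ((526.2652587890625, -168.34396362304688), (66.35721588134766, 66.442626953125), 1.4557288885116577) ztop 0.1149 8936
wrist ball 0.79 [ 0.5261 -0.1684  0.1266] 2042
wrist newel_head 0.93 board ((526.3597412109375, -168.44813537597656), (129.80917358398438, 149.9436798095703), 86.06340789794922) 7605
cap in tool [ 2.54744906e-04 -6.87765723e-06  5.83025817e-02]
```

View pics/w6.png

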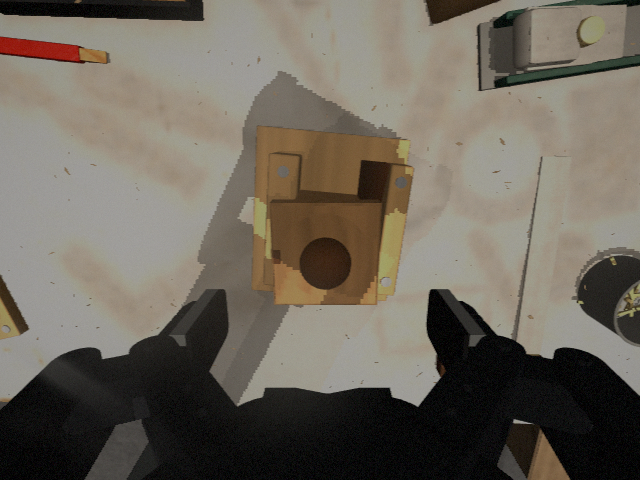

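The cap at (326,255) is centred between the pads at (225 and 430). I'll descend and close slowly.

>>> jog_arm(
  moves=[
    [[8.54,0,0,1.0,0,0,0],[8.54,0,0,1.2,0,0,0],[8.54,0,0,1.2,0,0,0],[8.54,0,0,1.2,0,0,0],[8.54,0,0,1.2,0,0,0],[8.54,0,0,1.2,0,0,0],[8.54,0,0,0.7,0,0,0],[8.54,0,0,0.4,0,0,0],[8.54,0,0,0,0,0,0],[7.9,0,0,0,0,0,0],[7.5,0,0,0,0,0,0],[7.3,0,0,0,0,0,0],[7.15,0,0,0,0,0,0],[7.05,0,0,0,0,0,0],[6.98,0,0,0,0,0,0],[6.92,0,0,0,0,0,0],[6.86,0,0,0,0,0,0],[6.8,0,0,0,0,0,0]],
  ],
)

```text
time: 18.48
tool_pos: [0.526, -0.1682, 0.0841]
tool_rot: [-0.0, 1.0, 0.014, 0.0]
contact_force: [0.5, 0.2, 0.2]
gripper_width: 0.797
grasp_force: 0.1
```

```bash
python3 - <<'E'
from c import *
p,R,s=tool(); print(s["time"],p.round(4),s["contact_force"].round(2),s["gripper_width"]*85.4,s["grasp_force"])
f,o=look("wrist")
E
```

```text
18.4833 [ 0.526  -0.1682  0.0841] [0.52 0.19 0.24] 68.08370392412321 0.07181677501648664
wrist cap 0.74 rect ((526.9273071289062, -168.1440887451172), (65.7457504272461, 66.7056884765625), 1.2450716495513916) ztop 0.1148 19966
wrist ball 0.92 [ 0.5261 -0.1682  0.1266] 6149
wrist newel_head 0.65 board ((546.9146728515625, -169.6650390625), (130.58355712890625, 108.40972137451172), 86.2704086303711) 12562
```

>>> jog_arm(
  moves=[
    [[6.74,0,0,0,0,0,0],[6.68,0,0,0,0,0,0],[6.62,0,0,0,0,0,0],[6.56,0,0,0,0,0,0],[6.5,0,0,0,0,0,0],[6.44,0,0,0,0,0,0],[6.38,0,0,0,0,0,0],[6.3,0,0,0,0,0,0],[6.2,0,0,0,0,0,0],[6.0,0,0,0,0,0,0],[5.7,0,0,0,0,0,0],[5.5,0,0,0,0,0,0],[5.5,0,0,0,0,0,0]],
  ],
)

```text
time: 19.77
tool_pos: [0.5262, -0.1684, 0.0845]
tool_rot: [0.0, 1.0, 0.014, 0.0]
contact_force: [-1.0, 0.2, 4.6]
gripper_width: 0.758
grasp_force: 66.5
```

```bash
python3 - <<'E'
from c import *
p,R,s=tool(); print(s["time"],p.round(4),s["contact_force"].round(2),s["gripper_width"]*85.4,s["grasp_force"])
f,o=look("wrist")
E
```

```text
19.7667 [ 0.5262 -0.1684  0.0845] [-0.96  0.18  4.65] 64.70899310996543 66.47455662488937
wrist cap 0.67 rect ((527.2769775390625, -169.3877716064453), (65.48851013183594, 66.6443099975586), 1.6441956758499146) ztop 0.1148 19659
wrist ball 0.57 [ 0.5263 -0.1693  0.1266] 6157
wrist newel_head 0.69 board ((544.763427734375, -169.54800415039062), (129.912109375, 112.85001373291016), 86.36160278320312) 12586
```

Gripped, and the ball is still centred. I'll lift smoothly.

>>> jog_arm(
  moves=[
    [[5.5,0,0,-0.05,0,0,0],[5.5,0,0,-0.1,0,0,0],[5.5,0,0,-0.2,0,0,0],[5.5,0,0,-0.3,0,0,0],[5.5,0,0,-0.4,0,0,0],[5.5,0,0,-0.5,0,0,0],[5.5,0,0,-0.5,0,0,0],[5.5,0,0,-0.5,0,0,0],[5.5,0,0,-0.5,0,0,0],[5.5,0,0,-0.5,0,0,0],[5.5,0,0,-0.5,0,0,0],[5.5,0,0,-0.5,0,0,0],[5.5,0,0,-0.5,0,0,0],[5.5,0,0,-0.5,0,0,0],[5.5,0,0,-0.4,0,0,0],[5.5,0,0,-0.3,0,0,0],[5.5,0,0,-0.2,0,0,0],[5.5,0,0,-0.1,0,0,0],[5.5,0,0,-0.05,0,0,0],[5.5,0,0,0,0,0,0]],
  ],
)

```text
time: 21.63
tool_pos: [0.5259, -0.1682, 0.15]
tool_rot: [-0.0, 1.0, 0.014, 0.0]
contact_force: [0.3, 0.3, -0.1]
gripper_width: 0.763
grasp_force: 66.3
```

```bash
python3 - <<'E'
from c import *
p,R,s=tool(); print(s["time"],p.round(4),s["joint_pos"].round(3),s["contact_force"].round(2),s["grasp_force"]); print(R.as_matrix().round(4))
f,o=look("wrist",.165); look("side",.165)
t=o["cap"]; t=t[(t[:,2]>.172)&(t[:,2]<.186)]; 
A=np.c_[t[:,:2],np.ones(len(t))]; r=np.ones(len(t),bool)
for _ in range(5): q=np.linalg.lstsq(A[r],t[r,2],rcond=None)[0]; r=np.abs(A@q-t[:,2])<.0015
print("slope",q[:2],r.sum())
E
```

```text
21.6333 [ 0.5259 -0.1682  0.15  ] [-0.444 -0.057  1.861  0.     1.337  1.099] [ 0.34  0.29 -0.11] 66.27344369888306
[[ 9.996e-01  2.710e-02  2.000e-04]
 [ 2.710e-02 -9.996e-01  3.000e-04]
 [ 2.000e-04 -3.000e-04 -1.000e+00]]
wrist cap 0.86 rect ((527.1299438476562, -169.28570556640625), (65.2896499633789, 66.5756607055664), 1.3522701263427734) ztop 0.1803 19750
wrist ball 0.98 [ 0.526  -0.1692  0.192 ] 6191
wrist newel_head 0.61 board ((556.4959106445312, -170.66580200195312), (130.32647705078125, 89.15506744384766), 86.25990295410156) 7618
side cap 0.81 rect ((519.5797119140625, -169.89663696289062), (52.31035614013672, 67.85649108886719), 2.7421278953552246) ztop 0.1788 365
side ball 0.66 [ 0.5282 -0.1692  0.1907] 67
side newel_head 0.94 board ((527.6171264648438, -170.06393432617188), (131.73114013671875, 150.3176727294922), 86.00254821777344) 1234
slope [-0.0018871  -0.00060439] 16443
```

>>> jog_arm(
  moves=[
    [[5.5,0,0,0,0,0,-0.01],[5.5,0,0,0,0,0,-0.02],[5.5,0,0,0,0,0,-0.03],[5.5,0,0,0,0,0,-0.045],[5.5,0,0,0,0,0,-0.06],[5.5,0,0,0,0,0,-0.06],[5.5,0,0,0,0,0,-0.06],[5.5,0,0,0,0,0,-0.06],[5.5,0,0,0,0,0,-0.06],[5.5,0,0,0,0,0,-0.06],[5.5,0,0,0,0,0,-0.06],[5.5,0,0,0,0,0,-0.06],[5.5,0,0,0,0,0,-0.06],[5.5,0,0,0,0,0,-0.06],[5.5,0,0,0,0,0,-0.06],[5.5,0,0,0,0,0,-0.06],[5.5,0,0,0,0,0,-0.06],[5.5,0,0,0,0,0,-0.06],[5.5,0,0,0,0,0,-0.06],[5.5,0,0,0,0,0,-0.06]],
  ],
)

```text
time: 23.7
tool_pos: [0.526, -0.1682, 0.1501]
tool_rot: [0.0, 0.854, 0.521, 0.0]
contact_force: [-0.2, 0.2, -2.0]
gripper_width: 0.756
grasp_force: 66.3
```

>>> jog_arm(
  moves=[
    [[5.5,0,0,0,0,0,-0.06],[5.5,0,0,0,0,0,-0.06],[5.5,0,0,0,0,0,-0.06],[5.5,0,0,0,0,0,-0.06],[5.5,0,0,0,0,0,-0.06],[5.5,0,0,0,0,0,-0.05],[5.5,0,0,0,0,0,-0.033],[5.5,0,0,0,0,0,-0.02],[5.5,0,0,0,0,0,-0.01],[5.5,0,0,0,0,0,0],[5.5,0,0,0,0,0,0],[5.5,0,0,0,0,0,0],[5.5,0,0,0,0,0,0]],
  ],
)

```text
time: 24.78
tool_pos: [0.5259, -0.1682, 0.1501]
tool_rot: [0.0, 0.73, 0.683, 0.0]
contact_force: [0.8, 0.6, -0.3]
gripper_width: 0.763
grasp_force: 66.3
```

```bash
python3 - <<'E'
from c import *
p,R,s=tool(); print(s["time"],p.round(4),s["joint_pos"].round(3),s["contact_force"].round(2),s["grasp_force"]); print(R.as_matrix().round(4))
f,o=look("wrist",.165); g,_=look("side",.165); look("top",.165)
t=o["cap"]; t=t[(t[:,2]>.172)&(t[:,2]<.186)]; 
A=np.c_[t[:,:2],np.ones(len(t))]; r=np.ones(len(t),bool)
for _ in range(5): q=np.linalg.lstsq(A[r],t[r,2],rcond=None)[0]; r=np.abs(A@q-t[:,2])<.0015
print("slope",q[:2],r.sum())
for o in regions_of("bottle",g)[:1]:
    w=world(g,o["pixels"]); print("bottle",o["p"],np.percentile(w,[2,50,98],axis=0).round(3))
a=cv2.resize(g["color"][120:400,180:480],(600,560)); cv2.imwrite("pics/end.png",a)
E
```

```text
24.7833 [ 0.5259 -0.1682  0.1501] [-0.445 -0.057  1.861  0.     1.337 -0.379] [ 0.8   0.58 -0.29] 66.27390056848526
[[ 6.580e-02  9.978e-01  4.000e-04]
 [ 9.978e-01 -6.580e-02  2.000e-04]
 [ 2.000e-04  4.000e-04 -1.000e+00]]
wrist ball 0.55 [ 0.5252 -0.1682  0.1922] 6227
wrist newel_head 0.77 board ((528.4541015625, -140.64674377441406), (73.64889526367188, 150.35525512695312), 86.11614227294922) 8117
side cap 0.69 rect ((526.6563720703125, -171.96693420410156), (63.70890426635742, 66.88734436035156), 85.55119323730469) ztop 0.1788 532
side ball 0.45 [ 0.5272 -0.1678  0.1911] 188
side newel_head 0.59 board ((527.9037475585938, -169.32257080078125), (133.050537109375, 151.69615173339844), 86.12903594970703) 1255
top cap 0.57 rect ((0.0, 0.0), (0.0, 0.0), 0.0) ztop nan 0
top newel_head 0.71 board ((525.7676391601562, -163.79278564453125), (130.79147338867188, 147.07229614257812), 88.074462890625) 568
  return _methods._mean(a, axis=axis, dtype=dtype,
  ret = ret.dtype.type(ret / rcount)
Traceback (most recent call last):
KeyError: 'cap'
```

```bash
python3 - <<'E'
from h import *
g=grab_frame("side")
for k in ["bottle","pencil","try_square"]:
  for o in regions_of(k,g)[:1]:
    w=world(g,o["pixels"]); print(k,round(o["p"],2),np.percentile(w,[3,50,97],axis=0).round(3).tolist())
a=cv2.resize(g["color"][160:440,190:490],(600,560)); cv2.imwrite("pics/end.png",a)
E
```

```text
bottle 0.74 [[0.412, 0.154, 0.036], [0.453, 0.171, 0.055], [0.513, 0.196, 0.067]]
pencil 0.48 [[0.493, -0.203, 0.169], [0.525, -0.188, 0.178], [0.557, -0.154, 0.181]]
try_square 0.7 [[0.367, -0.392, 0.0], [0.43, -0.373, 0.006], [0.578, -0.301, 0.017]]
```

View pics/end.png

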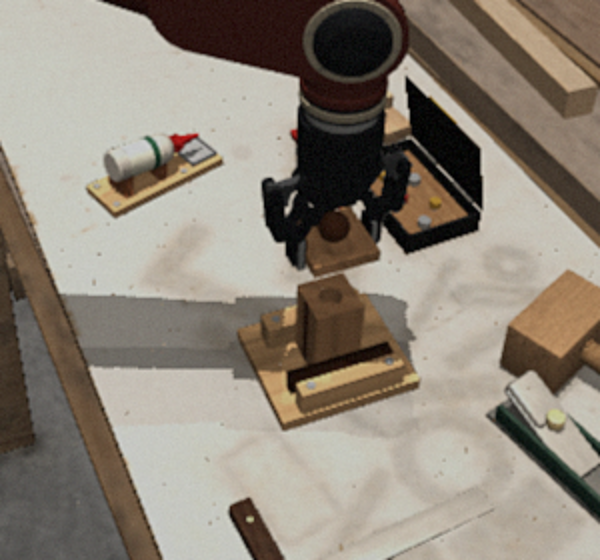

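The final view shows the bottle lying in the rest at (140,158) with its nozzle over the pan at (195,143). The cap is held level above the post at (345,245), with the ball centred at (335,225). I'm handing in.

```bash
python3 -c "
from plant import *
print(job_done())"
```

```text
the job is handed in; nothing more can be done
None
```

I've handed the job in, but no verdict came back: the bottle lies released in the glue rest with its nozzle over the pan, and the cap is held level about 6.5 cm above the post, turned about 85° so its stripe should stand above the post's stripe, with the ball still near the middle of the dish.

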